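# Snap the nozzle clip of the juice press shut with the pliers

## Robot

A 7-joint arm with a two-finger parallel gripper is mounted at the origin on the work surface. World frame = base frame: x ahead of the robot, y to its left, z up, the work surface at z = 0. Lengths are in m, angles in rad, forces in N, time in s.
With the tool pointing down it reaches from about 0.425 to 0.8 m from the base axis. Payload 8.3 kg.
Tool frame: the origin (TCP) lies at the very end of the fingers, on their centre line; the grasp point (between the pads) lies 19 mm behind it; z points along the fingers, y is the line along which they close (so a half turn about z gives the same grasp; the last joint's range is limited). The gripper opens to 85 mm and grips with 20 to 120 N. Pads are 22 mm wide; open, the fingers measure 114 mm over their backs; the gripper's body (76 mm by 85 mm) begins 54 mm behind the grasp point. The pads swing forward as they close: fully open they stand 13 mm farther back than shut.
Start: joints at [-1.259, 0.383, 0.016, 1.37, -0.006, 1.388, -0.046], TCP at [0.229, 0.582, 0.231] pointing down, gripper open.
Joint ranges: [-2.95, 2.95], [-0.25, 2.06], [-1.52, 1.56], [0.18, 2.33], [-1.44, 4.58], [0.02, 2.06], [-3.01, 3.01]. Speed limits (rad/s): [2.39, 2.39, 3.01, 3.01, 3.14, 3.14, 3.14].

## Interface

Orientations are given as a 3x3 rotation matrix whose columns are the frame's x, y, z axes.
In Python, from cell import observe, cams, r gives the robot as it stands.
- The arm moves only by the tool servo_tool, never from a script. Its argument "plan" is a list of rows, each an object of numbers: "claw": the closure, from 0 (fully open) to 1 (shut); "dx", "dy", "dz": the shift along the tool's x, y, z in m; "rx", "ry", "rz": the turn, a rotation vector about the tool's x, y, z in rad. In form: [{"claw": .., "dx": .., "dy": .., "dz": .., "rx": .., "ry": .., "rz": ..}, ...]. A call has 1 to 8 rows; each row shifts and turns the commanded pose from where the row before left it, along the tool's axes as they then stand; what a row does not reach is not made up. A row lasts 1/12 s, in which the tool goes at most 41.7 mm and 7.16 degrees, less where a joint would pass 70% of its speed; a pose out of reach is approached as far as the arm can. A call with a gripper value outside its range is refused whole. The fingers move at their own pace and stop on an object; "grip_force" is the grip in N (left out, the last holds). Time passes only in rows, so rows that do not move let the fingers close. It gives the time, the measured TCP pose, the force, the opening and the grip force at its end, in the units of the state.
- observe(): the state, without advancing time (a new reading comes with each control period).
- cams.camera(name): name is "side" or "top"; returns the picture (400x640x3 uint8, red, green, blue); there is no depth.
- cams.calibration(name): a dict with "fov_y" (degrees; the focal length in pixels is half the picture's height over the tangent of half this angle, whatever the lens; pixels are square), "cx", "cy" (the principal point, pixels), "k1" (the pictures are not rectified: a ray, as slopes to the right and down, at radius r is drawn at 1 + k1 r^2 times it, then the intrinsics apply), "R" (3x3) and "t" (3): a world point X has camera coordinates R X + t. Camera axes: x right, y down, z forward; pixel columns grow to the right and rows downward; lengths in m; the calibration is good to about 2 mm. A picture is of the moment at which its call begins. calibration takes no time and is no camera call.
- r.job_done(): hands the job in; it is judged then, once.
Trained networks look in the newest picture that a camera, given by its name, has taken for a name from the list of things; names that differ only in an ending like _2 or _b are one class to them, and where a whole thing is asked for, a point or a joint stands for the part that bears it (a point fixed in the world has none). Each returns a list of dicts, best first, with "score" (0 to 1); they miss things now and then, are a little off and sometimes report something else, mostly with a low value. They report only what shows in the picture. A call takes as long as a camera call. They do not tell look-alikes from the thing itself.
- cams.trace(camera, target): "region" (400x640 bool, what is visible of it) and "box" ([left, top, width, height] in pixels, round what is visible of it).
The state is a dict: "time": time; "joint_positions": joint angles; "joint_velocities": joint speeds; "tau": joint torques, N m; "ee_pos": TCP position; "orientation": TCP orientation; "contact_force": force on the tool from outside, world axes, zero at the start; "ft_torque": the same for the moment, N m; "width": finger opening in m; "grasp_force": force on a finger pad.
Only numpy, scipy, OpenCV 4.12 (cv2) and the standard library are available. Lean on these libraries where they do the work, as an engineer would, in place of code of your own. Each camera call takes 0.05 s, during which the arm holds its last target. There are 200 camera calls.

## Task

The steel snap clip that holds the nozzle on the juice press is still open. Lift the clip pliers out of their wooden rest by the head and lay them down on the round slate, then take them again across both handles, straddle the clip's two ears with the jaws and squeeze until the clip snaps fully shut and stays shut. Work the clip only with the pliers, never with the fingers, and finish with the pliers lying flat on the slate again, the things standing about left where they are.

Things in the scene. Friction and masses are not known exactly. Their poses are not given: they have to be found in the camera images.
- pliers_pivot (a point): Sprung steel clip pliers, black handles, 163 mm long, 18 mm thick, 110 g with its weight 45 mm behind the pivot, at first in the rest. Point on the pivot, half-way up. x forward to the jaws, y left, z up; the axes turn with the head. Head: steel block 40 (x) x 28 (y) mm centred on the pivot, flat sides. On a squeeze each lever turns by half of pliers_b: its middle line is at this yaw + pliers_b/2.
- pliers_handles (a point): Point 70 mm behind the pivot, between the handles, half-way up, same axes. Handles: black straight bars 9 mm wide, 18 mm high, 42 to 97 mm behind the pivot; their outer faces are 70 mm apart here when free, and parallel, 62 mm apart, at pliers_b = 0.10, where they push back with about 11 N. Squeezing them from both sides closes the jaws.
- pliers_jaws (a point): Point between the two jaws, 55 mm ahead of the pivot (11 mm behind the jaw tips), half-way up, same axes as the pivot. The jaws are steel bars from 31 to 66 mm ahead of the pivot, parallel and 40 mm apart inside at pliers_b = 0.10.
- pliers_b (a joint): Squeeze of the pliers, rad: 0 free (sprung open), 0.54 at the stop. Gap at the jaw tips about 47 mm at 0, 11 mm at the stop. With the tips on the ears the clip is fully shut at about 0.48, the handles' outer faces then being some 34 mm apart at pliers_handles. Spring and clip together need up to about 24 N on the handles.
- rest: Wooden pliers rest, fixed: base 190 x 100 x 6 mm with the pliers lying on it, origin under its centre, x along the pliers to the head. Two cheeks 42 mm high, 84 mm apart inside, stand beside the handles, so that no finger fits there; they end 20 mm behind the centre. The pivot starts 15 mm ahead of the centre; head and jaws are free on both sides.
- clip: Steel snap clip round the press's upright nozzle, fixed to the press. Origin on the nozzle's axis at mid-height of the clip, 80 mm above the table; band 29 mm across, 14 mm high. Two parallel upright ears (plates 5 mm thick, 18 mm high) reach out level along -x, from 13 to 47 mm off the axis; outer faces 26 mm apart when open, 16 mm shut. +x points into the press.
- clip_ears (a point): Middle point between the two ears, 30 mm out from the nozzle's axis, same axes as clip, 80 mm above the table. Nothing stands above the ears or in front of them (-x); below is the saucer. The level pliers come in along +x, one jaw outside each ear.
- clip_left (a joint): How far each ear has moved in, m: 0 open, 0.005 shut. Both move together; a spring pushes them open again until a little past half-way (0.0025), from where they snap shut to 0.005 and stay. Takes up to about 8 N on each ear.
- slate: Round grey slate, fixed flat on the table, 200 mm across and 6 mm thick, origin at the centre of its underside: the place to lay the pliers.
- press: Cast aluminium manual juice press, fixed: base plate 165 x 150 mm from 20 mm in front (-x) to 145 mm behind its origin, column at the back, arm with a screw and black pressure knob, 392 mm high, bowl 116 mm across centred above the origin from 115 to 160 mm up, nozzle 85 mm in front (-x) of the origin.
- pitcher: Glass pitcher 200 mm high, 120 mm across, handle to +y, origin under its centre. Leave it alone.
- saucer: White ceramic saucer 116 mm across, 16 mm high, under the nozzle, origin under its centre. Leave it alone.
- silicone_lid: Grey silicone lid 100 mm across, 22 mm high with its knob, origin under its centre. Leave it alone.
- reamer: Wooden reamer lying down, 120 mm long, 36 mm high, origin near its middle on the underside. Leave it alone.
- cup: White ceramic mug 65 mm high, 76 mm across. Leave it alone.
- spoon: Steel spoon 130 mm long, lying flat. Leave it alone.
- jar: Amber glass jar 100 mm high, 72 mm across. Leave it alone.
There are look-alikes about, which are no part of the job. Leave any blue look-alike of the part that bears pliers_pivot alone.

How it is judged:
On the way, in this order (a step that is already met when the one before it is completed fails the run):
1. the pliers have been taken out of the rest and lie flat on the slate, let go, the clip still open (horizontal distance between pliers_pivot and slate below 0.08 m and height (world z) of pliers_pivot below 0.022 m and angle between pliers_pivot's own z axis and vertical below 0.12 rad and contact force between the fingers and anything else below 0.1 N and value of joint clip_left below 0.001 m), for 0.2 s.
2. the squeezed pliers, jaws at the ears, have snapped the clip shut (value of joint clip_left above 0.0042 m and value of joint pliers_b above 0.3 rad and distance between pliers_jaws and clip_ears below 0.035 m), for 0.1 s.
At the end, for the whole second after the job is handed in: The clip is shut (each ear in by more than 4.2 of its 5 mm); the pliers lie flat (within 0.12 rad), open and released on the slate, their pivot within 80 mm of its centre; no bystander moved by more than 30 mm (value of joint clip_left above 0.0042 m and horizontal distance between pliers_pivot and slate below 0.08 m and height (world z) of pliers_pivot below 0.022 m and angle between pliers_pivot's own z axis and vertical below 0.12 rad and value of joint pliers_b below 0.05 rad); the robot touches nothing.
It fails at once if the robot's fingers or arm push on the clip (over 1 N) (contact force between any of the fingers, the arm and clip above 1 N).
It fails at once if a bystander is moved by more than 30 mm (distance of any of pitcher, saucer, silicone_lid, reamer, cup, spoon, jar from where it was at the start of the episode above 0.03 m).
It also fails if it takes over 56 s, if anything falls off the work surface, if the arm or the gripper's body presses on something with over 40 N, if the wrist force passes 120 N, or if a joint passes its speed limit or range.

## Working session

There is one attempt and no reset: what is moved stays moved. The work goes in short steps, Python scripts to look and compute and a tool call to move; the robot and the scene stay as the last step left them, time stands still between calls to the robot, and variables do not carry over. Pictures are saved under pics/ and viewed, at most 10 in all, crops included, and the job is handed in when it is done.

Besides the shell and the picture viewer there is one more tool, called after "Request:" in YAML: its name, and indented under it one key for each argument. servo_tool: Moves the arm, as the interface text tells. Its arguments: {"type":"object","properties":{"plan":{"type":"array","items":{"type":"object","properties":{"claw":{"type":"number"},"dx":{"type":"number"},"dy":{"type":"number"},"dz":{"type":"number"},"rx":{"type":"number"},"ry":{"type":"number"},"rz":{"type":"number"}}}},"grip_force":{"type":"number"}},"required":["plan"]}

```bash
ls; mkdir -p pics
cat > h.py <<'E'
import numpy as np, cv2
from cell import observe, cams, r
def cal(n):
    c=cams.calibration(n); f=200/np.tan(np.radians(c['fov_y'])/2)
    return c,f,np.array(c['R']),np.array(c['t'])
def proj(n,X):
    c,f,R,t=cal(n); p=R@np.array(X,float)+t; s=p[:2]/p[2]; s=s*(1+c['k1']*(s@s)); return s*f+[c['cx'],c['cy']]
def ray(n,uv):
    c,f,R,t=cal(n); d=(np.array(uv,float)-[c['cx'],c['cy']])/f; s=d.copy()
    for _ in range(30): s=d/(1+c['k1']*(s@s))
    return -R.T@t, R.T@np.array([s[0],s[1],1])
def atz(n,uv,z):
    o,d=ray(n,uv); return o+d*(z-o[2])/d[2]
def save(img,name): cv2.imwrite('pics/'+name+'.png',cv2.cvtColor(img,cv2.COLOR_RGB2BGR))
E
python3 - <<'E'
from h import *
for n in('top','side'):
    im=cams.camera(n); save(im,n+'0'); np.save(n+'0.npy',im)
    c,f,R,t=cal(n); print(n,np.round(-R.T@t,3),np.round(R[2],2),round(f),c['k1'])
    for T in('pliers_pivot','rest','slate','clip','press','saucer'):
        for d in cams.trace(n,T):
            m=d['region']; v,u=np.nonzero(m); print(T,round(d['score'],2),d['box'],round(u.mean()),round(v.mean()),m.sum())
print(observe())
E
```

```text
pics
top [0.372 0.001 0.947] [ 0.14  0.01 -0.99] 365 -0.06462422712470701
pliers_pivot 0.94 [430.8, 273.9, 60.7, 55.6] 460 302 743
pliers_pivot 0.85 [433.7, 174.7, 37.7, 63.0] 450 205 585
rest 0.93 [423.7, 166.2, 57.5, 79.4] 450 207 2482
slate 0.85 [290.0, 170.5, 72.2, 70.3] 326 205 4460
clip 0.74 [289.1, 165.9, 75.0, 76.2] 326 205 4651
clip 0.68 [251.4, 151.8, 21.9, 15.1] 264 159 150
press 0.68 [113.0, 104.6, 157.1, 97.6] 185 154 7937
press 0.46 [423.2, 90.9, 34.3, 40.5] 441 110 957
saucer 0.72 [239.4, 141.0, 46.6, 43.7] 262 164 1238
side [ 0.11  -0.854  0.824] [ 0.34  0.72 -0.61] 377 -0.050437943216398724
pliers_pivot 0.9 [319.0, 280.9, 62.1, 31.2] 350 298 524
pliers_pivot 0.67 [232.0, 318.6, 65.1, 49.5] 265 341 759
pliers_pivot 0.66 [363.5, 233.2, 22.7, 29.0] 373 247 273
pliers_pivot 0.25 [308.3, 277.8, 81.2, 58.0] 345 306 1994
rest 0.6 [308.6, 277.7, 78.9, 54.2] 345 306 1912
rest 0.42 [382.2, 168.4, 39.0, 63.9] 402 201 2091
rest 0.41 [243.7, 196.9, 16.9, 23.2] 251 206 161
slate 0.82 [273.7, 210.0, 60.7, 44.6] 305 231 2077
slate 0.5 [245.2, 194.2, 13.6, 23.7] 251 205 161
press 0.6
[... 307 characters left out ...]
y([-1.02883914e-03, -7.87306644e-04,  1.40613718e-03, -7.12792594e-05,
        3.99971347e-04, -1.36613795e-04,  9.76984293e-05]), 'tau': array([-2.63831644e-04, -6.27141666e+01,  8.43016338e-01, -3.72021353e+01,
        1.66383991e-02,  2.35283755e-03, -3.08373922e-05]), 'ee_pos': array([0.22871994, 0.58163424, 0.23128962]), 'orientation': array([[-9.30616327e-01,  3.65996234e-01, -8.98966841e-05],
       [ 3.65996235e-01,  9.30616331e-01,  1.11888234e-05],
       [ 8.77543896e-05, -2.24893462e-05, -9.99999996e-01]]), 'contact_force': array([ 0.19020534, -0.12631273,  0.32445763]), 'ft_torque': array([-0.05450845, -0.00417549,  0.01417801]), 'grasp_force': 0.0, 'width': 0.08544043390898699}
```

View top.

Run:
```python
from h import *
im=np.load('top0.npy'); a=cv2.resize(im[80:340,100:500],(800,520),interpolation=cv2.INTER_CUBIC); save(a,'topc')
s=np.load('side0.npy'); a=cv2.resize(s[60:400,180:460],(494,600),interpolation=cv2.INTER_CUBIC); save(a,'sidec')
for uv,z in(((460,302),.01),((450,205),.015),((450,207),.006),((326,205),.006),((264,159),.087),((262,164),.01)): print(uv,atz('top',uv,z).round(3))
```

```text
(460, 302) [ 0.218 -0.338  0.01 ]
(450, 205) [ 0.463 -0.327  0.015]
(450, 207) [ 0.459 -0.33   0.006]
(326, 205) [ 0.472 -0.008  0.006]
(264, 159) [0.579 0.14  0.087]
(262, 164) [0.584 0.158 0.01 ]
```

View pics/topc.png

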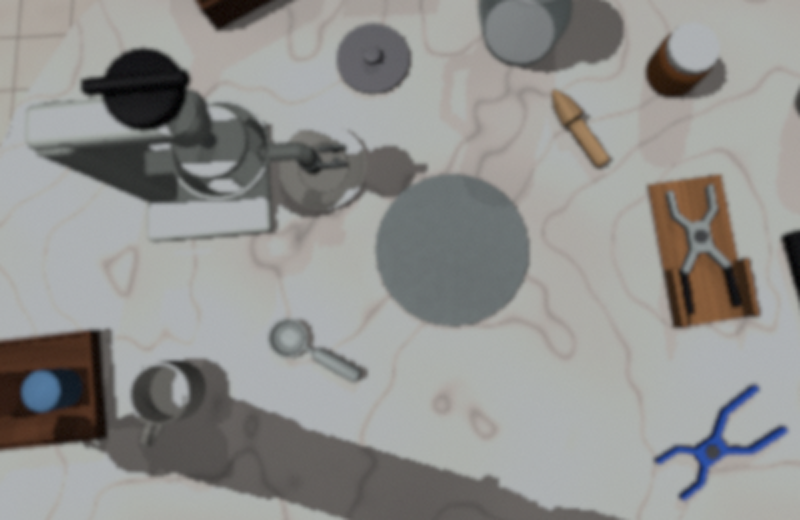

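View pics/sidec.png

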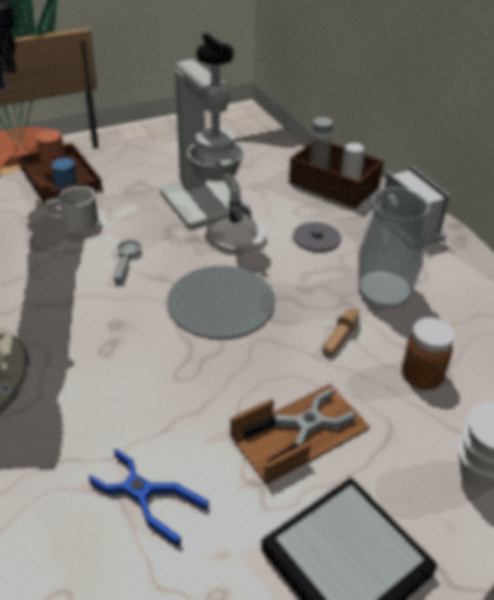

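Two pliers: the blue ones at top (460,302) and the steel ones with black handles, lying in the wooden rest, at top (450,205). The steel ones in the rest fit the description. The slate is at (326,205). The clip ears at about (264,159) point to image right (-y). I'll confirm in an enlarged crop.

Run:
```python
from h import *
t=np.load('top0.npy'); s=np.load('side0.npy')
def c(im,u,v,k=5): return cv2.resize(im[v:v+300//k,u:u+400//k],(400,300),interpolation=cv2.INTER_CUBIC)
def cc(im,u,v): return cv2.resize(im[v:v+45,u:u+60],(400,300),interpolation=cv2.INTER_CUBIC)
t2=c(t,410,165,4)
save(np.vstack([np.hstack([t2,cc(t,235,136)]),np.hstack([c(s,307,275),cc(s,285,158)])]),'zoom')
```

```text
(no output)
```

View pics/zoom.png

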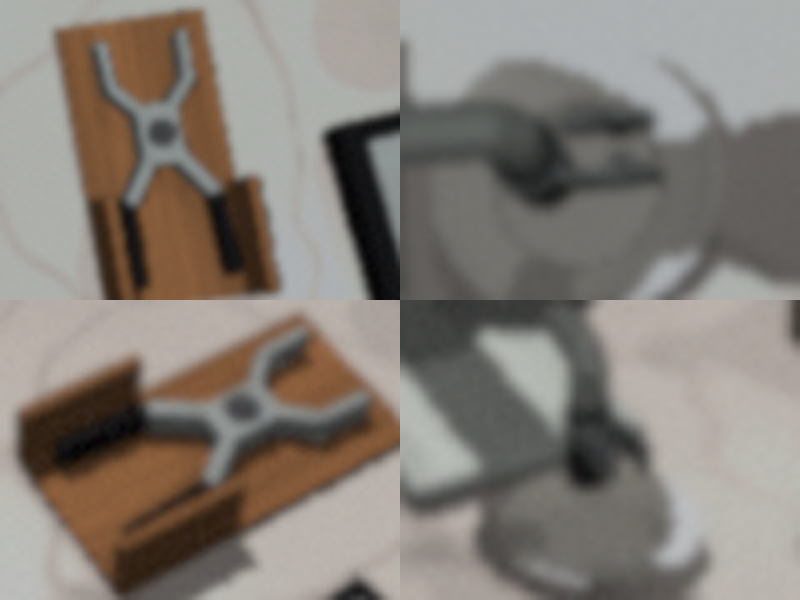

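Run:
```python
from h import *
def z4(p): return (410+(p[0]+.5)/4-.5,165+(p[1]+.5)/4-.5)
def z6(p): return (235+(p[0]-400+.5)/6.667-.5,136+(p[1]+.5)/6.667-.5)
def s6(p): return (285+(p[0]-400+.5)/6.667-.5,158+(p[1]-300+.5)/6.667-.5)
P=atz('top',z4((162,131)),.024); print('pivot',P.round(4))
sp=(307+243.5/5-.5,275+107.5/5-.5); print('side pivot',atz('side',sp,.024).round(4))
for n,p,z in(('FL',(55,30),.006),('FR',(203,10),.006),('BR',(281,290),.006),('jl',(98,43),.024),('jr',(183,28),.024),('cheekBL?',(92,198),.048),('cheekR',(262,178),.048)): print(n,atz('top',z4(p),z).round(4))
for n,p in(('ear up tip',(650,120)),('ear lo tip',(660,178)),('ear up root',(560,112)),('ear lo root',(565,180))): print(n,np.round(z6(p),1),atz('top',z6(p),.089).round(4))
print('nozzle',atz('top',z6((535,170)),.08).round(4))
b=lambda x,y:(100+x/2-.25,80+y/2-.25)
for p in((272,230),(150,240)): print('base',atz('top',b(*p),.015).round(4))
print('bowl',atz('top',b(212,150),.16).round(4))
# side ear tip
for p in((640,460),(640,445),(590,462)): print('side',atz('side',s6(p),.085).round(4))
```

```text
pivot [ 0.4819 -0.3255  0.024 ]
side pivot [ 0.4826 -0.324   0.024 ]
FL [ 0.5525 -0.2658  0.006 ]
FR [ 0.5637 -0.3651  0.006 ]
BR [ 0.3791 -0.4024  0.006 ]
jl [ 0.5399 -0.288   0.024 ]
jr [ 0.5485 -0.3441  0.024 ]
cheekBL? [ 0.4385 -0.2704  0.048 ]
cheekR [ 0.4481 -0.3778  0.048 ]
ear up tip [272.1 153.6] [0.5911 0.1199 0.089 ]
ear lo tip [273.6 162.3] [0.5694 0.1163 0.089 ]
ear up root [258.6 152.4] [0.595  0.1527 0.089 ]
ear lo root [259.3 162.6] [0.5696 0.1508 0.089 ]
nozzle [0.5757 0.1634 0.08  ]
base [0.5031 0.2251 0.015 ]
base [0.4937 0.3864 0.015 ]
bowl [0.5745 0.2591 0.16  ]
side [0.5895 0.1158 0.085 ]
side [0.5955 0.1284 0.085 ]
side [0.565  0.1246 0.085 ]
```

```bash
cat >> h.py <<'E'
import json
def legs(wps, p=None, yaw=None):
    """rows for waypoints (x,y,z,yaw_of_tool_y_deg,nrows); shift in pre-turn axes, tool pointing down"""
    o=observe()
    if p is None: p=o['ee_pos']; R=o['orientation']; yaw=np.degrees(np.arctan2(R[1,1],R[0,1]))
    p=np.array(p,float)
    for x,y,z,yw,n in wps:
        q=np.array([x,y,z]); dyaw=(yw-yaw)/n; st=(q-p)/n; out=[]
        for i in range(n):
            a=np.radians(yaw+dyaw*i); ty=np.array([np.cos(a),np.sin(a),0]); tx=np.array([-ty[1],ty[0],0])
            d={'dx':st@tx,'dy':st@ty,'dz':-st[2],'rz':-np.radians(dyaw)}
            out.append({k:round(float(v),4) for k,v in d.items() if abs(v)>5e-5})
        print(json.dumps(out)); p=q; yaw=yw
E
python3 - <<'E'
from h import *
legs([(.37,.31,.25,68.5-57.3,8),(.462,0,.25,68.5-114.6,8),(.482,-.325,.2,-82,8)])
E
```

```text
[{"dx": -0.0289, "dy": -0.0251, "dz": -0.0023, "rz": 0.1251}, {"dx": -0.0318, "dy": -0.0213, "dz": -0.0023, "rz": 0.1251}, {"dx": -0.0342, "dy": -0.0172, "dz": -0.0023, "rz": 0.1251}, {"dx": -0.0361, "dy": -0.0128, "dz": -0.0023, "rz": 0.1251}, {"dx": -0.0374, "dy": -0.0082, "dz": -0.0023, "rz": 0.1251}, {"dx": -0.0381, "dy": -0.0035, "dz": -0.0023, "rz": 0.1251}, {"dx": -0.0383, "dy": 0.0013, "dz": -0.0023, "rz": 0.1251}, {"dx": -0.0378, "dy": 0.0061, "dz": -0.0023, "rz": 0.1251}]
[{"dx": -0.0402, "dy": 0.0038, "rz": 0.125}, {"dx": -0.0395, "dy": 0.0087, "rz": 0.125}, {"dx": -0.0381, "dy": 0.0136, "rz": 0.125}, {"dx": -0.0361, "dy": 0.0182, "rz": 0.125}, {"dx": -0.0335, "dy": 0.0226, "rz": 0.125}, {"dx": -0.0304, "dy": 0.0266, "rz": 0.125}, {"dx": -0.0269, "dy": 0.0302, "rz": 0.125}, {"dx": -0.0229, "dy": 0.0333, "rz": 0.125}]
[{"dx": -0.0264, "dy": 0.031, "dz": 0.0062, "rz": 0.0783}, {"dx": -0.0239, "dy": 0.033, "dz": 0.0062, "rz": 0.0783}, {"dx": -0.0212, "dy": 0.0347, "dz": 0.0062, "rz": 0.0783}, {"dx": -0.0184, "dy": 0.0363, "dz": 0.0062, "rz": 0.0783}, {"dx": -0.0155, "dy": 0.0376, "dz": 0.0062, "rz": 0.0783}, {"dx": -0.0125, "dy": 0.0387, "dz": 0.0062, "rz": 0.0783}, {"dx": -0.0095, "dy": 0.0396, "dz": 0.0062, "rz": 0.0783}, {"dx": -0.0063, "dy": 0.0402, "dz": 0.0062, "rz": 0.0783}]
```

Request:
servo_tool:
  plan:
    - {"claw":0,"dx":-0.029,"dy":-0.025,"dz":-0.002,"rz":0.125}
    - {"claw":0,"dx":-0.032,"dy":-0.021,"dz":-0.002,"rz":0.125}
    - {"claw":0,"dx":-0.034,"dy":-0.017,"dz":-0.002,"rz":0.125}
    - {"claw":0,"dx":-0.036,"dy":-0.013,"dz":-0.002,"rz":0.125}
    - {"claw":0,"dx":-0.037,"dy":-0.008,"dz":-0.002,"rz":0.125}
    - {"claw":0,"dx":-0.038,"dy":-0.003,"dz":-0.002,"rz":0.125}
    - {"claw":0,"dx":-0.038,"dy":0.001,"dz":-0.002,"rz":0.125}
    - {"claw":0,"dx":-0.038,"dy":0.006,"dz":-0.002,"rz":0.125}

```text
validation failed for argument at $.pl...
```

Request:
servo_tool:
  plan:
    - {"claw":0,"dx":-0.04,"dy":0.004,"rz":0.125}
    - {"claw":0,"dx":-0.039,"dy":0.009,"rz":0.125}
    - {"claw":0,"dx":-0.038,"dy":0.014,"rz":0.125}
    - {"claw":0,"dx":-0.036,"dy":0.018,"rz":0.125}
    - {"claw":0,"dx":-0.033,"dy":0.023,"rz":0.125}
    - {"claw":0,"dx":-0.03,"dy":0.027,"rz":0.125}
    - {"claw":0,"dx":-0.027,"dy":0.03,"rz":0.125}
    - {"claw":0,"dx":-0.023,"dy":0.033,"rz":0.125}

```text
validation failed for argument at $.pl...
```

Request:
servo_tool:
  plan:
    - {"claw":0,"dx":-0.026,"dy":0.031,"dz":0.006,"rz":0.078}
    - {"claw":0,"dx":-0.024,"dy":0.033,"dz":0.006,"rz":0.078}
    - {"claw":0,"dx":-0.021,"dy":0.035,"dz":0.006,"rz":0.078}
    - {"claw":0,"dx":-0.018,"dy":0.036,"dz":0.006,"rz":0.078}
    - {"claw":0,"dx":-0.015,"dy":0.038,"dz":0.006,"rz":0.078}
    - {"claw":0,"dx":-0.012,"dy":0.039,"dz":0.006,"rz":0.078}
    - {"claw":0,"dx":-0.009,"dy":0.04,"dz":0.006,"rz":0.078}
    - {"claw":0,"dx":-0.006,"dy":0.04,"dz":0.006,"rz":0.078}

```text
validation failed for argument at $.pl...
```

Request:
servo_tool:
  plan:
    - {"claw":0}
    - {"claw":0}

```text
validation failed for argument at $.pl...
```

Request:
servo_tool:
  plan:
    - {"claw":0,"dx":-0.029,"dy":-0.025,"dz":-0.002,"rx":0,"ry":0,"rz":0.125}
    - {"claw":0,"dx":-0.032,"dy":-0.021,"dz":-0.002,"rx":0,"ry":0,"rz":0.125}
    - {"claw":0,"dx":-0.034,"dy":-0.017,"dz":-0.002,"rx":0,"ry":0,"rz":0.125}
    - {"claw":0,"dx":-0.036,"dy":-0.013,"dz":-0.002,"rx":0,"ry":0,"rz":0.125}
    - {"claw":0,"dx":-0.037,"dy":-0.008,"dz":-0.002,"rx":0,"ry":0,"rz":0.125}
    - {"claw":0,"dx":-0.038,"dy":-0.003,"dz":-0.002,"rx":0,"ry":0,"rz":0.125}
    - {"claw":0,"dx":-0.038,"dy":0.001,"dz":-0.002,"rx":0,"ry":0,"rz":0.125}
    - {"claw":0,"dx":-0.038,"dy":0.006,"dz":-0.002,"rx":0,"ry":0,"rz":0.125}

```text
time: 1.37
ee_pos: [0.3708, 0.3094, 0.2477]
orientation: [[-0.189, 0.982, 0.0], [0.982, 0.189, 0.001], [0.001, 0.0, -1.0]]
contact_force: [1.1, 0.5, -0.3]
width: 0.0855
grasp_force: 0.0
```

Request:
servo_tool:
  plan:
    - {"claw":0,"dx":-0.04,"dy":0.004,"dz":0,"rx":0,"ry":0,"rz":0.125}
    - {"claw":0,"dx":-0.039,"dy":0.009,"dz":0,"rx":0,"ry":0,"rz":0.125}
    - {"claw":0,"dx":-0.038,"dy":0.014,"dz":0,"rx":0,"ry":0,"rz":0.125}
    - {"claw":0,"dx":-0.036,"dy":0.018,"dz":0,"rx":0,"ry":0,"rz":0.125}
    - {"claw":0,"dx":-0.033,"dy":0.023,"dz":0,"rx":0,"ry":0,"rz":0.125}
    - {"claw":0,"dx":-0.03,"dy":0.027,"dz":0,"rx":0,"ry":0,"rz":0.125}
    - {"claw":0,"dx":-0.027,"dy":0.03,"dz":0,"rx":0,"ry":0,"rz":0.125}
    - {"claw":0,"dx":-0.023,"dy":0.033,"dz":0,"rx":0,"ry":0,"rz":0.125}

```text
time: 2.03
ee_pos: [0.4639, 0.0008, 0.2477]
orientation: [[0.724, 0.689, 0.001], [0.689, -0.724, 0.001], [0.001, 0.0, -1.0]]
contact_force: [-0.1, 0.1, 0.5]
width: 0.0854
grasp_force: 0.0
```

Request:
servo_tool:
  plan:
    - {"claw":0,"dx":-0.026,"dy":0.031,"dz":0.006,"rx":0,"ry":0,"rz":0.078}
    - {"claw":0,"dx":-0.024,"dy":0.033,"dz":0.006,"rx":0,"ry":0,"rz":0.078}
    - {"claw":0,"dx":-0.021,"dy":0.035,"dz":0.006,"rx":0,"ry":0,"rz":0.078}
    - {"claw":0,"dx":-0.018,"dy":0.036,"dz":0.006,"rx":0,"ry":0,"rz":0.078}
    - {"claw":0,"dx":-0.015,"dy":0.038,"dz":0.006,"rx":0,"ry":0,"rz":0.078}
    - {"claw":0,"dx":-0.012,"dy":0.039,"dz":0.006,"rx":0,"ry":0,"rz":0.078}
    - {"claw":0,"dx":-0.009,"dy":0.04,"dz":0.006,"rx":0,"ry":0,"rz":0.078}
    - {"claw":0,"dx":-0.006,"dy":0.04,"dz":0.006,"rx":0,"ry":0,"rz":0.078}

```text
time: 2.7
ee_pos: [0.4874, -0.3235, 0.1991]
orientation: [[0.99, 0.14, 0.001], [0.14, -0.99, -0.0], [0.001, 0.0, -1.0]]
contact_force: [-0.2, 1.1, 0.2]
width: 0.0853
grasp_force: 0.0
```

Run:
```python
from h import *
legs([(.482,-.325,.06,-82,4),(.482,-.325,.009,-82,4)])
# press crop/clip from new top picture with the arm away
print(observe()['ee_pos'],observe()['orientation'])
```

```text
[{"dx": -0.0014, "dy": 0.0002, "dz": 0.0348, "rz": 0.0002}, {"dx": -0.0014, "dy": 0.0002, "dz": 0.0348, "rz": 0.0002}, {"dx": -0.0014, "dy": 0.0002, "dz": 0.0348, "rz": 0.0002}, {"dx": -0.0014, "dy": 0.0002, "dz": 0.0348, "rz": 0.0002}]
[{"dz": 0.0127}, {"dz": 0.0127}, {"dz": 0.0127}, {"dz": 0.0127}]
[ 0.48735738 -0.32351628  0.19913046] [[ 9.90168010e-01  1.39881206e-01  7.48383774e-04]
 [ 1.39881305e-01 -9.90168275e-01 -8.20349008e-05]
 [ 7.29550730e-04  1.85913234e-04 -9.99999717e-01]]
```

Request:
servo_tool:
  grip_force: 40
  plan:
    - {"claw":0,"dx":-0.001,"dy":0,"dz":0.035,"rx":0,"ry":0,"rz":0}
    - {"claw":0,"dx":-0.002,"dy":0.001,"dz":0.035,"rx":0,"ry":0,"rz":0}
    - {"claw":0,"dx":-0.001,"dy":0,"dz":0.035,"rx":0,"ry":0,"rz":0}
    - {"claw":0,"dx":-0.001,"dy":0,"dz":0.034,"rx":0,"ry":0,"rz":0}
    - {"claw":0,"dx":0,"dy":0,"dz":0.02,"rx":0,"ry":0,"rz":0}
    - {"claw":0,"dx":0,"dy":0,"dz":0.02,"rx":0,"ry":0,"rz":0}
    - {"claw":0,"dx":0,"dy":0,"dz":0.01,"rx":0,"ry":0,"rz":0}
    - {"claw":0,"dx":0,"dy":0,"dz":0,"rx":0,"ry":0,"rz":0}

```text
time: 3.37
ee_pos: [0.4811, -0.3224, 0.0082]
orientation: [[0.99, 0.143, -0.003], [0.143, -0.99, 0.002], [-0.003, -0.002, -1.0]]
contact_force: [0.3, -0.7, -0.8]
width: 0.0853
grasp_force: 0.0
```

Request:
servo_tool:
  grip_force: 40
  plan:
    - {"claw":1,"dx":0,"dy":0,"dz":0,"rx":0,"ry":0,"rz":0}
    - {"claw":1,"dx":0,"dy":0,"dz":0,"rx":0,"ry":0,"rz":0}
    - {"claw":1,"dx":0,"dy":0,"dz":0,"rx":0,"ry":0,"rz":0}
    - {"claw":1,"dx":0,"dy":0,"dz":0,"rx":0,"ry":0,"rz":0}
    - {"claw":1,"dx":0,"dy":0,"dz":0,"rx":0,"ry":0,"rz":0}
    - {"claw":1,"dx":0,"dy":0,"dz":0,"rx":0,"ry":0,"rz":0}
    - {"claw":1,"dx":0,"dy":0,"dz":0,"rx":0,"ry":0,"rz":0}
    - {"claw":1,"dx":0,"dy":0,"dz":0,"rx":0,"ry":0,"rz":0}

```text
time: 4.03
ee_pos: [0.483, -0.3238, 0.0114]
orientation: [[0.99, 0.142, 0.002], [0.142, -0.99, -0.001], [0.002, 0.001, -1.0]]
contact_force: [-0.9, 1.1, 7.1]
width: 0.0273
grasp_force: 40.2
```

Request:
servo_tool:
  plan:
    - {"claw":1,"dx":0,"dy":0,"dz":-0.01,"rx":0,"ry":0,"rz":0}
    - {"claw":1,"dx":0,"dy":0,"dz":-0.02,"rx":0,"ry":0,"rz":0}
    - {"claw":1,"dx":0,"dy":0,"dz":-0.025,"rx":0,"ry":0,"rz":0}
    - {"claw":1,"dx":0,"dy":0,"dz":-0.025,"rx":0,"ry":0,"rz":0}
    - {"claw":1,"dx":0,"dy":0,"dz":-0.03,"rx":0,"ry":0,"rz":0}
    - {"claw":1,"dx":0,"dy":0,"dz":-0.02,"rx":0,"ry":0,"rz":0}
    - {"claw":1,"dx":0,"dy":0,"dz":0,"rx":0,"ry":0,"rz":0}
    - {"claw":1,"dx":0,"dy":0,"dz":0,"rx":0,"ry":0,"rz":0}

```text
time: 4.7
ee_pos: [0.4828, -0.3239, 0.1418]
orientation: [[0.99, 0.142, 0.003], [0.142, -0.99, -0.001], [0.002, 0.001, -1.0]]
contact_force: [-0.5, -0.2, -1.0]
width: 0.0267
grasp_force: 39.6
```

Run:
```python
from h import *
o=observe(); print(o['time'],o['ee_pos'],o['width'],o['grasp_force'])
im=cams.camera('side'); u,v=proj('side',o['ee_pos']).astype(int); print(u,v)
a=cv2.resize(im[v-60:v+60,u-60:u+60],(500,500),interpolation=cv2.INTER_CUBIC)
t=cams.camera('top'); np.save('t1.npy',t); b=cv2.resize(t[136:181,235:295],(300,225),interpolation=cv2.INTER_CUBIC)
c=np.zeros((500,800,3),np.uint8); c[:,:500]=a; c[:225,500:]=b
c[225:500,500:]=cv2.resize(t[160:250,400:500],(300,275),interpolation=cv2.INTER_CUBIC); save(c,'lift')
```

```text
4.7 [ 0.4828069  -0.32385328  0.14183443] 0.02668493325962303 39.610451459884644
359 265
```

View pics/lift.png

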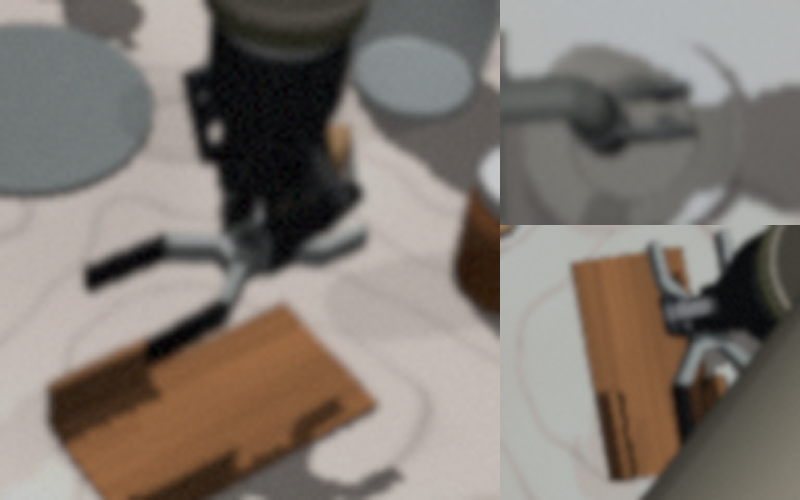

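Run:
```python
from h import *
legs([(.478,-.12,.13,-81.8+57.2,8),(.475,.015,.06,3,5),(.475,.015,.0125,3,3)])
```

```text
[{"dx": 0.0031, "dy": -0.0252, "dz": 0.0012, "rz": -0.1248}, {"dx": 0.0062, "dy": -0.0246, "dz": 0.0012, "rz": -0.1248}, {"dx": 0.0093, "dy": -0.0236, "dz": 0.0012, "rz": -0.1248}, {"dx": 0.0121, "dy": -0.0223, "dz": 0.0012, "rz": -0.1248}, {"dx": 0.0148, "dy": -0.0206, "dz": 0.0012, "rz": -0.1248}, {"dx": 0.0172, "dy": -0.0186, "dz": 0.0012, "rz": -0.1248}, {"dx": 0.0194, "dy": -0.0163, "dz": 0.0012, "rz": -0.1248}, {"dx": 0.0213, "dy": -0.0138, "dz": 0.0012, "rz": -0.1248}]
[{"dx": 0.0243, "dy": -0.0118, "dz": 0.014, "rz": -0.0963}, {"dx": 0.0253, "dy": -0.0094, "dz": 0.014, "rz": -0.0963}, {"dx": 0.0261, "dy": -0.0069, "dz": 0.014, "rz": -0.0963}, {"dx": 0.0267, "dy": -0.0044, "dz": 0.014, "rz": -0.0963}, {"dx": 0.0269, "dy": -0.0018, "dz": 0.014, "rz": -0.0963}]
[{"dz": 0.0158}, {"dz": 0.0158}, {"dz": 0.0158}]
```

Request:
servo_tool:
  plan:
    - {"claw":1,"dx":0.003,"dy":-0.025,"dz":0.001,"rx":0,"ry":0,"rz":-0.125}
    - {"claw":1,"dx":0.006,"dy":-0.025,"dz":0.001,"rx":0,"ry":0,"rz":-0.125}
    - {"claw":1,"dx":0.009,"dy":-0.024,"dz":0.001,"rx":0,"ry":0,"rz":-0.125}
    - {"claw":1,"dx":0.012,"dy":-0.022,"dz":0.001,"rx":0,"ry":0,"rz":-0.125}
    - {"claw":1,"dx":0.015,"dy":-0.021,"dz":0.001,"rx":0,"ry":0,"rz":-0.125}
    - {"claw":1,"dx":0.017,"dy":-0.019,"dz":0.001,"rx":0,"ry":0,"rz":-0.125}
    - {"claw":1,"dx":0.019,"dy":-0.016,"dz":0.001,"rx":0,"ry":0,"rz":-0.125}
    - {"claw":1,"dx":0.021,"dy":-0.014,"dz":0.001,"rx":0,"ry":0,"rz":-0.125}

```text
time: 5.47
ee_pos: [0.4753, -0.1191, 0.131]
orientation: [[0.409, 0.912, -0.003], [0.912, -0.409, -0.0], [-0.001, -0.002, -1.0]]
contact_force: [-0.2, 0.5, -1.2]
width: 0.0267
grasp_force: 39.8
```

Request:
servo_tool:
  plan:
    - {"claw":1,"dx":0.024,"dy":-0.012,"dz":0.014,"rx":0,"ry":0,"rz":-0.096}
    - {"claw":1,"dx":0.025,"dy":-0.009,"dz":0.014,"rx":0,"ry":0,"rz":-0.096}
    - {"claw":1,"dx":0.026,"dy":-0.007,"dz":0.014,"rx":0,"ry":0,"rz":-0.096}
    - {"claw":1,"dx":0.027,"dy":-0.004,"dz":0.014,"rx":0,"ry":0,"rz":-0.096}
    - {"claw":1,"dx":0.027,"dy":-0.002,"dz":0.014,"rx":0,"ry":0,"rz":-0.096}
    - {"claw":1,"dx":0,"dy":0,"dz":0,"rx":0,"ry":0,"rz":0}
    - {"claw":1,"dx":0,"dy":0,"dz":0,"rx":0,"ry":0,"rz":0}

```text
time: 6.05
ee_pos: [0.4716, 0.0156, 0.0604]
orientation: [[-0.055, 0.998, -0.004], [0.998, 0.055, -0.001], [-0.001, -0.004, -1.0]]
contact_force: [0.5, -0.6, -0.6]
width: 0.0272
grasp_force: 39.7
```

Run:
```python
from h import *
o=observe();print(o['ee_pos'],o['orientation'][:,1],o['width'])
t=cams.camera('top'); 
for d in cams.trace('top','slate'):
    v,u=np.nonzero(d['region']); print(d['score'],d['box'])
m=max(cams.trace('top','slate'),key=lambda d:d['score'])['box']
t0=np.load('top0.npy')
```

```text
[0.4715997  0.0155784  0.06036902] [ 0.99845503  0.05538371 -0.00449412] 0.027161848612314687
0.8 [346.7, 175.6, 17.6, 59.0]
0.75 [247.9, 152.2, 27.1, 14.1]
```

Request:
servo_tool:
  plan:
    - {"claw":1,"dx":0,"dy":0,"dz":0.02,"rx":0,"ry":0,"rz":0}
    - {"claw":1,"dx":0,"dy":0,"dz":0.015,"rx":0,"ry":0,"rz":0}
    - {"claw":1,"dx":0,"dy":0,"dz":0.01,"rx":0,"ry":0,"rz":0}
    - {"claw":1,"dx":0,"dy":0,"dz":0.003,"rx":0,"ry":0,"rz":0}
    - {"claw":1,"dx":0,"dy":0,"dz":0,"rx":0,"ry":0,"rz":0}
    - {"claw":1,"dx":0,"dy":0,"dz":0,"rx":0,"ry":0,"rz":0}

```text
time: 6.7
ee_pos: [0.4738, 0.0136, 0.0148]
orientation: [[-0.051, 0.999, 0.0], [0.999, 0.051, -0.0], [-0.0, 0.0, -1.0]]
contact_force: [0.3, -0.4, -0.2]
width: 0.0267
grasp_force: 39.7
```

Request:
servo_tool:
  plan:
    - {"claw":0,"dx":0,"dy":0,"dz":0,"rx":0,"ry":0,"rz":0}
    - {"claw":0,"dx":0,"dy":0,"dz":0,"rx":0,"ry":0,"rz":0}
    - {"claw":0,"dx":0,"dy":0,"dz":0,"rx":0,"ry":0,"rz":0}
    - {"claw":0,"dx":0,"dy":0,"dz":0,"rx":0,"ry":0,"rz":0}
    - {"claw":0,"dx":0,"dy":0,"dz":0,"rx":0,"ry":0,"rz":0}
    - {"claw":0,"dx":0,"dy":0,"dz":0,"rx":0,"ry":0,"rz":0}
    - {"claw":0,"dx":0,"dy":0,"dz":0,"rx":0,"ry":0,"rz":0}
    - {"claw":0,"dx":0,"dy":0,"dz":0,"rx":0,"ry":0,"rz":0}

```text
time: 7.37
ee_pos: [0.4735, 0.0141, 0.0143]
orientation: [[-0.052, 0.999, -0.0], [0.999, 0.052, -0.0], [-0.0, -0.0, -1.0]]
contact_force: [-0.2, 0.4, 0.7]
width: 0.0855
grasp_force: 0.0
```

Request:
servo_tool:
  plan:
    - {"claw":0,"dx":0,"dy":0,"dz":-0.01,"rx":0,"ry":0,"rz":0}
    - {"claw":0,"dx":0,"dy":0,"dz":-0.02,"rx":0,"ry":0,"rz":0}
    - {"claw":0,"dx":0,"dy":0,"dz":-0.03,"rx":0,"ry":0,"rz":0}
    - {"claw":0,"dx":0,"dy":0,"dz":-0.03,"rx":0,"ry":0,"rz":0}
    - {"claw":0,"dx":-0.035,"dy":0,"dz":0,"rx":0,"ry":0,"rz":0}
    - {"claw":0,"dx":-0.035,"dy":0,"dz":0,"rx":0,"ry":0,"rz":0}
    - {"claw":0,"dx":0,"dy":0,"dz":0,"rx":0,"ry":0,"rz":0}
    - {"claw":0,"dx":0,"dy":0,"dz":0,"rx":0,"ry":0,"rz":0}

```text
time: 8.03
ee_pos: [0.4771, -0.0582, 0.1052]
orientation: [[-0.047, 0.999, 0.001], [0.999, 0.047, -0.0], [-0.0, 0.001, -1.0]]
contact_force: [0.3, 0.6, -0.3]
width: 0.0855
grasp_force: 0.0
```

Run:
```python
from h import *
o=observe();print(o['ee_pos'],o['orientation'])
t=cams.camera('top'); s=cams.camera('side'); np.save('t2.npy',t)
a=cv2.resize(t[130:260,240:400],(492,400),interpolation=cv2.INTER_CUBIC)
u,v=proj('side',[.475,0,.015]).astype(int)
b=cv2.resize(s[v-50:v+50,u-38:u+38],(304,400),interpolation=cv2.INTER_CUBIC)
save(np.hstack([a,b]),'laid'); print(u,v)
```

```text
[ 0.47709121 -0.05818277  0.10519018] [[-4.72980143e-02  9.98880434e-01  8.81067269e-04]
 [ 9.98880722e-01  4.72983872e-02 -4.07339643e-04]
 [-4.48556660e-04  8.60814753e-04 -9.99999529e-01]]
303 225
```

View pics/laid.png

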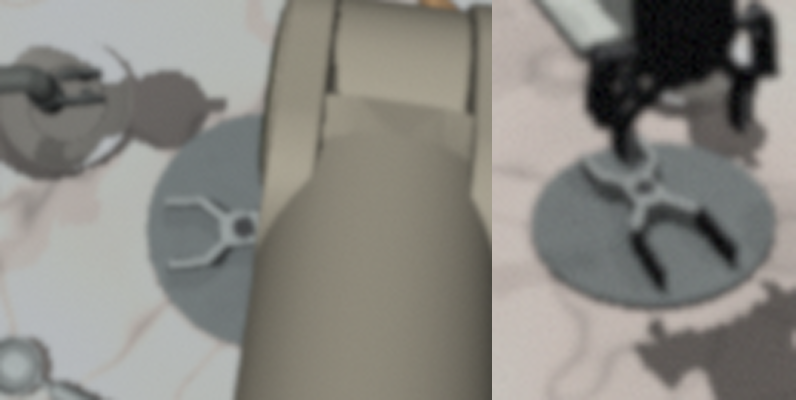

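Run:
```python
from h import *
k=492/160;f=lambda p:(240+(p[0]+.5)/k-.5,130+(p[1]+.5)/k-.5)
for n,p in(('piv',(243,227)),('jtipL',(168,202)),('jtipR',(172,266))): print(n,atz('top',f(p),.024).round(4))
g=lambda p:(265+(p[0]-492+.5)/4-.5,175+(p[1]+.5)/4-.5)
for n,p in(('piv',(644,187)),('hL',(735,265)),('hR',(660,288))): print(n,atz('side',g(p),.02).round(4))
c=np.array([.4737,.0138]);y=np.radians(93);fw=np.array([np.cos(y),np.sin(y)])
print('expected handles',c-.07*fw,'tips',c+.066*fw)
```

```text
piv [0.4743 0.0106 0.024 ]
jtipL [0.4967 0.0724 0.024 ]
jtipR [0.4434 0.0698 0.024 ]
piv [0.4782 0.0161 0.02  ]
hL [ 0.5056 -0.0978  0.02  ]
hR [ 0.4425 -0.0974  0.02  ]
expected handles [ 0.47736352 -0.05610407] tips [0.47024583 0.07970955]
```

Request:
servo_tool:
  grip_force: 60
  plan:
    - {"claw":0,"dx":0,"dy":0,"dz":0.035,"rx":0,"ry":0,"rz":0}
    - {"claw":0,"dx":0,"dy":0,"dz":0.03,"rx":0,"ry":0,"rz":0}
    - {"claw":0,"dx":0,"dy":0,"dz":0.02,"rx":0,"ry":0,"rz":0}
    - {"claw":0,"dx":0,"dy":0,"dz":0.01,"rx":0,"ry":0,"rz":0}
    - {"claw":0,"dx":0,"dy":0,"dz":0.007,"rx":0,"ry":0,"rz":0}
    - {"claw":0,"dx":0,"dy":0,"dz":0,"rx":0,"ry":0,"rz":0}

```text
time: 8.63
ee_pos: [0.4766, -0.0551, 0.0015]
orientation: [[-0.053, 0.999, -0.002], [0.999, 0.053, -0.0], [-0.0, -0.002, -1.0]]
contact_force: [-0.2, 0.0, 0.8]
width: 0.0851
grasp_force: 0.0
```

Request:
servo_tool:
  grip_force: 60
  plan:
    - {"claw":0.1,"dx":0,"dy":0,"dz":0,"rx":0,"ry":0,"rz":0}
    - {"claw":0.18,"dx":0,"dy":0,"dz":0,"rx":0,"ry":0,"rz":0}
    - {"claw":0.22,"dx":0,"dy":0,"dz":0,"rx":0,"ry":0,"rz":0}
    - {"claw":0.26,"dx":0,"dy":0,"dz":0,"rx":0,"ry":0,"rz":0}
    - {"claw":0.28,"dx":0,"dy":0,"dz":0,"rx":0,"ry":0,"rz":0}
    - {"claw":0.28,"dx":0,"dy":0,"dz":0,"rx":0,"ry":0,"rz":0}
    - {"claw":0.28,"dx":0,"dy":0,"dz":0,"rx":0,"ry":0,"rz":0}

```text
time: 9.22
ee_pos: [0.4791, -0.0562, 0.0047]
orientation: [[-0.052, 0.999, 0.004], [0.999, 0.052, 0.001], [0.0, 0.004, -1.0]]
contact_force: [-3.2, -1.0, 12.4]
width: 0.0618
grasp_force: 15.7
```

Request:
servo_tool:
  plan:
    - {"claw":0.28,"dx":0,"dy":0,"dz":-0.007,"rx":0,"ry":0,"rz":0}
    - {"claw":0.28,"dx":0,"dy":0,"dz":-0.015,"rx":0,"ry":0,"rz":0}
    - {"claw":0.28,"dx":0,"dy":0,"dz":-0.02,"rx":0,"ry":0,"rz":0}
    - {"claw":0.28,"dx":0,"dy":0,"dz":-0.015,"rx":0,"ry":0,"rz":0}
    - {"claw":0.28,"dx":0,"dy":0,"dz":-0.008,"rx":0,"ry":0,"rz":0}
    - {"claw":0.28,"dx":0,"dy":0,"dz":0,"rx":0,"ry":0,"rz":0}

```text
time: 9.72
ee_pos: [0.4787, -0.0558, 0.0696]
orientation: [[-0.052, 0.999, 0.004], [0.999, 0.052, 0.001], [0.0, 0.004, -1.0]]
contact_force: [0.0, -0.2, -2.0]
width: 0.0616
grasp_force: 12.2
```

Request:
servo_tool:
  plan:
    - {"claw":0.28,"dx":0,"dy":0.012,"dz":0,"rx":0,"ry":0,"rz":0}
    - {"claw":0.28,"dx":0,"dy":0.022,"dz":0,"rx":0,"ry":0,"rz":0}
    - {"claw":0.28,"dx":0,"dy":0.025,"dz":0,"rx":0,"ry":0,"rz":0}
    - {"claw":0.28,"dx":0,"dy":0.025,"dz":0,"rx":0,"ry":0,"rz":0}
    - {"claw":0.28,"dx":0,"dy":0.016,"dz":0,"rx":0,"ry":0,"rz":0}
    - {"claw":0.28,"dx":0,"dy":0.01,"dz":0,"rx":0,"ry":0,"rz":0}
    - {"claw":0.28,"dx":0,"dy":0,"dz":0,"rx":0,"ry":0,"rz":0}
    - {"claw":0.28,"dx":0,"dy":0,"dz":0,"rx":0,"ry":0,"rz":0}

```text
time: 10.38
ee_pos: [0.5864, -0.0502, 0.0661]
orientation: [[-0.052, 0.999, -0.002], [0.999, 0.052, -0.0], [-0.0, -0.002, -1.0]]
contact_force: [-1.1, -0.8, -0.8]
width: 0.0612
grasp_force: 12.2
```

Run:
```python
from h import *
o=observe();print(o['ee_pos'],o['orientation'][:,1],o['width'])
t=cams.camera('top'); s=cams.camera('side'); np.save('t3.npy',t); np.save('s3.npy',s)
a=cv2.resize(t[135:195,235:305],(700,600),interpolation=cv2.INTER_CUBIC)[:,:460]
u,v=proj('side',[.58,.07,.08]).astype(int)
b=cv2.resize(s[v-40:v+40,u-22:u+22],(330,600),interpolation=cv2.INTER_CUBIC)
save(np.hstack([a,b]),'pre'); print(u,v)
```

```text
[ 0.58635753 -0.05016187  0.06614118] [ 0.99863864  0.05212696 -0.00191041] 0.06123950809803089
323 190
```

View pics/pre.png

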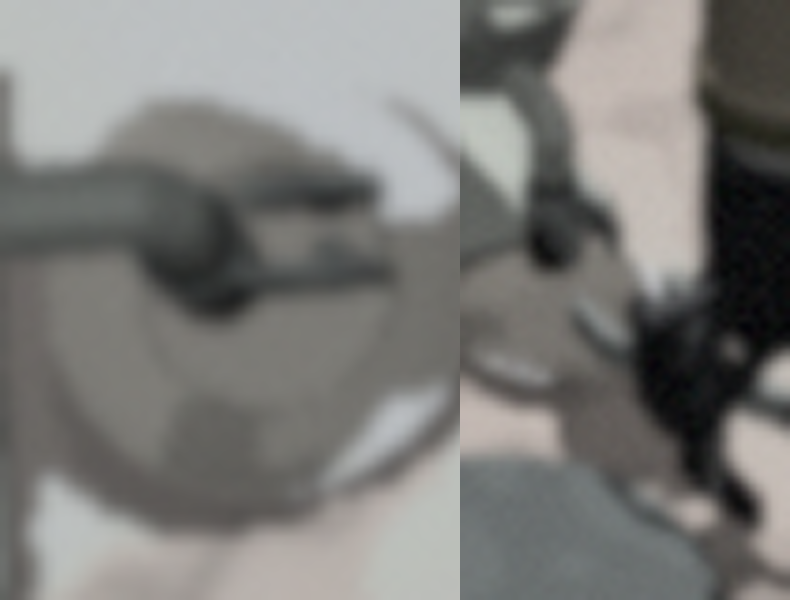

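Request:
servo_tool:
  plan:
    - {"claw":0.28,"dx":0.01,"dy":0.003,"dz":-0.004,"rx":0,"ry":0,"rz":0}
    - {"claw":0.28,"dx":0.01,"dy":0,"dz":0,"rx":0,"ry":0,"rz":0}
    - {"claw":0.28,"dx":0.005,"dy":0,"dz":0,"rx":0,"ry":0,"rz":0}
    - {"claw":0.28,"dx":0,"dy":0,"dz":0,"rx":0,"ry":0,"rz":0}
    - {"claw":0.28,"dx":0,"dy":0,"dz":0,"rx":0,"ry":0,"rz":0}

```text
time: 10.9
ee_pos: [0.5885, -0.0239, 0.0713]
orientation: [[-0.054, 0.999, -0.0], [0.999, 0.054, 0.0], [0.0, -0.0, -1.0]]
contact_force: [-0.6, 0.8, -0.6]
width: 0.0615
grasp_force: 12.2
```

Run:
```python
from h import *
o=observe();p=o['ee_pos'];print(p,o['orientation'][:,0],o['width'])
t=cams.camera('top'); s=cams.camera('side'); np.save('t3.npy',t); np.save('s3.npy',s)
fw=o['orientation'][:,0]; lf=np.array([-fw[1],fw[0],0])
for sg in(1,-1):
    X=p+fw*.136+lf*sg*.0215+[0,0,.019]; print('jawtip',sg,X.round(4),proj('top',X).round(1),proj('side',X).round(1))
a=cv2.resize(t[140:185,245:300],(550,450),interpolation=cv2.INTER_CUBIC)
u,v=proj('side',[.58,.11,.08]).astype(int)
b=cv2.resize(s[v-35:v+40,u-20:u+20],(240,450),interpolation=cv2.INTER_CUBIC)
save(np.hstack([a,b]),'pre2'); print(u,v)
```

```text
[ 0.58854066 -0.02386201  0.07133644] [-5.38846944e-02  9.98547106e-01  3.41268324e-04] 0.06153991382558158
jawtip 1 [0.5597 0.1108 0.0904] [275.8 166. ] [313.4 183. ]
jawtip -1 [0.6027 0.1131 0.0904] [274.8 148.7] [324.4 179.8]
318 184
```

View pics/pre2.png

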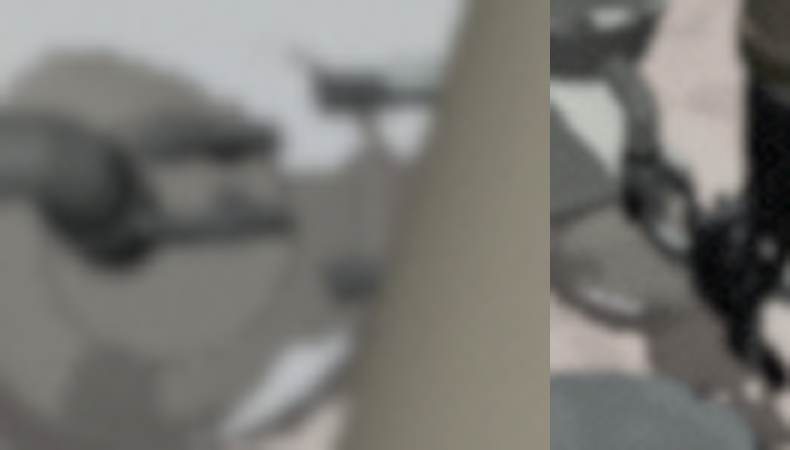

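Request:
servo_tool:
  plan:
    - {"claw":0.28,"dx":0.007,"dy":0.001,"dz":0,"rx":0,"ry":0,"rz":0}
    - {"claw":0.28,"dx":0.008,"dy":0,"dz":0,"rx":0,"ry":0,"rz":0}
    - {"claw":0.28,"dx":0.008,"dy":0,"dz":0,"rx":0,"ry":0,"rz":0}
    - {"claw":0.28,"dx":0.007,"dy":0,"dz":0,"rx":0,"ry":0,"rz":0}
    - {"claw":0.28,"dx":0.005,"dy":0,"dz":0,"rx":0,"ry":0,"rz":0}
    - {"claw":0.28,"dx":0,"dy":0,"dz":0,"rx":0,"ry":0,"rz":0}
    - {"claw":0.28,"dx":0,"dy":0,"dz":0,"rx":0,"ry":0,"rz":0}

```text
time: 11.58
ee_pos: [0.5878, 0.0106, 0.0713]
orientation: [[-0.053, 0.999, -0.0], [0.999, 0.053, -0.0], [-0.0, -0.0, -1.0]]
contact_force: [-0.3, -0.7, -1.1]
width: 0.0618
grasp_force: 12.2
```

Run:
```python
from h import *
o=observe();print(o['ee_pos'],o['contact_force'],o['width'])
t=cams.camera('top'); s=cams.camera('side')
a=cv2.resize(t[140:185,245:300],(550,450),interpolation=cv2.INTER_CUBIC)
u,v=proj('side',[.58,.11,.08]).astype(int)
b=cv2.resize(s[v-35:v+40,u-20:u+20],(240,450),interpolation=cv2.INTER_CUBIC)
save(np.hstack([a,b]),'strad')
```

```text
[0.58780698 0.01056983 0.07126826] [-0.31029823 -0.72373614 -1.13742489] 0.06177591792174068
```

View pics/strad.png

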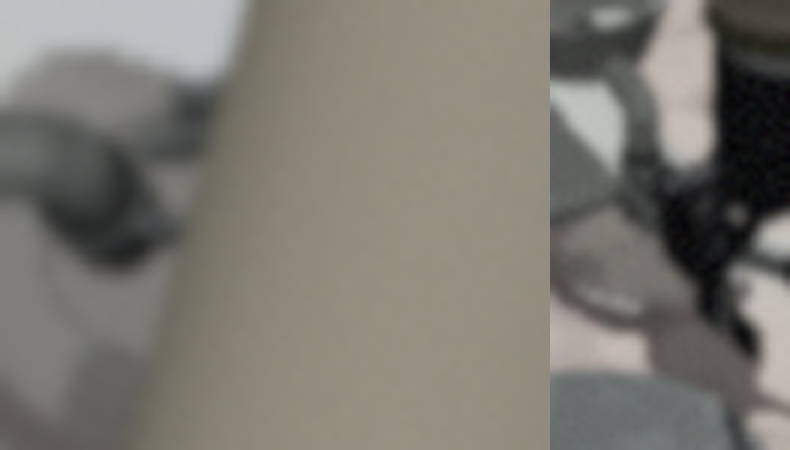

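Request:
servo_tool:
  grip_force: 45
  plan:
    - {"claw":0.33,"dx":0.003,"dy":0,"dz":0,"rx":0,"ry":0,"rz":0}
    - {"claw":0.38,"dx":0,"dy":0,"dz":-0.001,"rx":0,"ry":0,"rz":0}
    - {"claw":0.43,"dx":0,"dy":0,"dz":-0.001,"rx":0,"ry":0,"rz":0}
    - {"claw":0.48,"dx":0,"dy":0,"dz":-0.001,"rx":0,"ry":0,"rz":0}
    - {"claw":0.5,"dx":0,"dy":0,"dz":0,"rx":0,"ry":0,"rz":0}
    - {"claw":0.5,"dx":0,"dy":0,"dz":0,"rx":0,"ry":0,"rz":0}

```text
time: 12.18
ee_pos: [0.5884, 0.0118, 0.0747]
orientation: [[-0.051, 0.999, 0.001], [0.999, 0.051, -0.001], [-0.001, 0.001, -1.0]]
contact_force: [3.7, -4.5, -1.1]
width: 0.0436
grasp_force: 43.2
```

Request:
servo_tool:
  grip_force: 45
  plan:
    - {"claw":0.54,"dx":0,"dy":0,"dz":-0.001,"rx":0,"ry":0,"rz":0}
    - {"claw":0.58,"dx":0,"dy":0,"dz":-0.001,"rx":0,"ry":0,"rz":0}
    - {"claw":0.61,"dx":0,"dy":0,"dz":0,"rx":0,"ry":0,"rz":0}
    - {"claw":0.64,"dx":0,"dy":0,"dz":0,"rx":0,"ry":0,"rz":0}
    - {"claw":0.64,"dx":0,"dy":0,"dz":0,"rx":0,"ry":0,"rz":0}
    - {"claw":0.64,"dx":0,"dy":0,"dz":0,"rx":0,"ry":0,"rz":0}
    - {"claw":0.64,"dx":0,"dy":0,"dz":0,"rx":0,"ry":0,"rz":0}

```text
time: 12.77
ee_pos: [0.5881, 0.0109, 0.0765]
orientation: [[-0.05, 0.999, 0.001], [0.999, 0.05, -0.002], [-0.002, 0.001, -1.0]]
contact_force: [3.3, -5.9, -0.8]
width: 0.0388
grasp_force: 45.3
```

Request:
servo_tool:
  grip_force: 75
  plan:
    - {"claw":0.64,"dx":0,"dy":0,"dz":0,"rx":0,"ry":0,"rz":0}
    - {"claw":0.66,"dx":0,"dy":0,"dz":0,"rx":0,"ry":0,"rz":0}
    - {"claw":0.66,"dx":0,"dy":0,"dz":0,"rx":0,"ry":0,"rz":0}
    - {"claw":0.66,"dx":0,"dy":0,"dz":0,"rx":0,"ry":0,"rz":0}

```text
time: 13.1
ee_pos: [0.5882, 0.0097, 0.0766]
orientation: [[-0.049, 0.999, 0.001], [0.999, 0.049, -0.003], [-0.003, 0.001, -1.0]]
contact_force: [4.4, -9.7, -1.1]
width: 0.033
grasp_force: 73.9
```

Request:
servo_tool:
  grip_force: 60
  plan:
    - {"claw":0.58,"dx":0,"dy":0,"dz":0,"rx":0,"ry":0,"rz":0}
    - {"claw":0.5,"dx":0,"dy":0,"dz":0.001,"rx":0,"ry":0,"rz":0}
    - {"claw":0.43,"dx":0,"dy":0,"dz":0.001,"rx":0,"ry":0,"rz":0}
    - {"claw":0.36,"dx":0,"dy":0,"dz":0.001,"rx":0,"ry":0,"rz":0}
    - {"claw":0.31,"dx":0,"dy":0,"dz":0.001,"rx":0,"ry":0,"rz":0}
    - {"claw":0.28,"dx":0,"dy":0,"dz":0,"rx":0,"ry":0,"rz":0}
    - {"claw":0.28,"dx":0,"dy":0,"dz":0,"rx":0,"ry":0,"rz":0}
    - {"claw":0.28,"dx":0,"dy":0,"dz":0,"rx":0,"ry":0,"rz":0}

```text
time: 13.77
ee_pos: [0.5876, 0.0132, 0.0722]
orientation: [[-0.052, 0.999, -0.0], [0.999, 0.052, 0.0], [0.0, -0.0, -1.0]]
contact_force: [0.3, -0.0, -0.4]
width: 0.0614
grasp_force: 12.3
```

Request:
servo_tool:
  plan:
    - {"claw":0.28,"dx":-0.01,"dy":0,"dz":0,"rx":0,"ry":0,"rz":0}
    - {"claw":0.28,"dx":-0.012,"dy":0,"dz":0,"rx":0,"ry":0,"rz":0}
    - {"claw":0.28,"dx":-0.012,"dy":0,"dz":0,"rx":0,"ry":0,"rz":0}
    - {"claw":0.28,"dx":-0.012,"dy":0,"dz":0,"rx":0,"ry":0,"rz":0}
    - {"claw":0.28,"dx":-0.006,"dy":0,"dz":0,"rx":0,"ry":0,"rz":0}
    - {"claw":0.28,"dx":0,"dy":0,"dz":0,"rx":0,"ry":0,"rz":0}
    - {"claw":0.28,"dx":0,"dy":0,"dz":0,"rx":0,"ry":0,"rz":0}

```text
time: 14.35
ee_pos: [0.5904, -0.0397, 0.0723]
orientation: [[-0.05, 0.999, -0.0], [0.999, 0.05, 0.0], [0.0, -0.0, -1.0]]
contact_force: [0.5, 0.1, -1.2]
width: 0.0618
grasp_force: 12.3
```

Run:
```python
from h import *
o=observe();p=o['ee_pos'];print(p,o['contact_force'],o['width'],o['grasp_force'])
fw=o['orientation'][:,0]; lf=np.array([-fw[1],fw[0],0])
for sg in(1,-1):
    X=p+fw*.132+lf*sg*.0215+[0,0,.019]; print(proj('top',X).round(1))
t=cams.camera('top'); s=cams.camera('side')
a=cv2.resize(t[140:185,245:300],(550,450),interpolation=cv2.INTER_CUBIC)
u,v=proj('side',[.58,.09,.08]).astype(int)
b=cv2.resize(s[v-35:v+40,u-20:u+20],(240,450),interpolation=cv2.INTER_CUBIC)
save(np.hstack([a,b]),'after')
```

```text
[ 0.59037561 -0.03969529  0.07226866] [ 0.5095108   0.11952252 -1.19472123] 0.061842160486398574 12.30477198958397
[284.  164.7]
[282.9 147.3]
```

View pics/after.png

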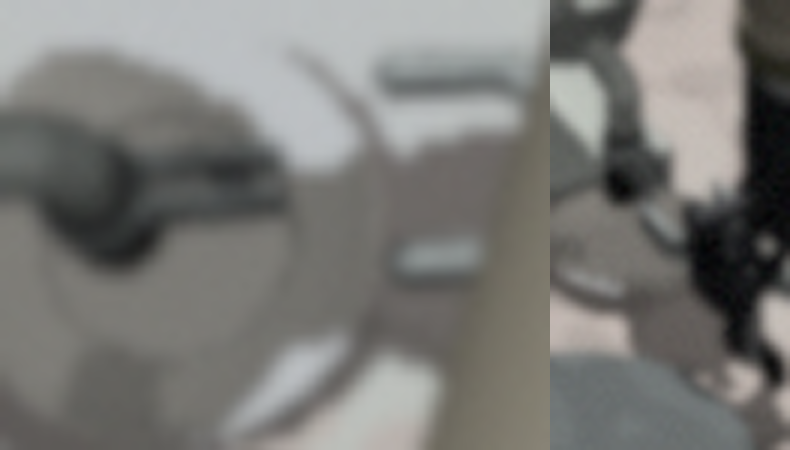

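Request:
servo_tool:
  plan:
    - {"claw":0.28,"dx":-0.01,"dy":-0.012,"dz":0,"rx":0,"ry":0,"rz":0}
    - {"claw":0.28,"dx":0,"dy":-0.022,"dz":0,"rx":0,"ry":0,"rz":0}
    - {"claw":0.28,"dx":0,"dy":-0.025,"dz":0,"rx":0,"ry":0,"rz":0}
    - {"claw":0.28,"dx":0,"dy":-0.025,"dz":0,"rx":0,"ry":0,"rz":0}
    - {"claw":0.28,"dx":0,"dy":-0.02,"dz":0,"rx":0,"ry":0,"rz":0}
    - {"claw":0.28,"dx":0,"dy":-0.01,"dz":0,"rx":0,"ry":0,"rz":0}
    - {"claw":0.28,"dx":0,"dy":0,"dz":0,"rx":0,"ry":0,"rz":0}

```text
time: 15.03
ee_pos: [0.4754, -0.0542, 0.0723]
orientation: [[-0.052, 0.999, -0.001], [0.999, 0.052, 0.001], [0.001, -0.001, -1.0]]
contact_force: [0.7, 0.9, -0.3]
width: 0.0616
grasp_force: 12.3
```

Request:
servo_tool:
  plan:
    - {"claw":0.28,"dx":0,"dy":0,"dz":0.015,"rx":0,"ry":0,"rz":0}
    - {"claw":0.28,"dx":0,"dy":0,"dz":0.02,"rx":0,"ry":0,"rz":0}
    - {"claw":0.28,"dx":0,"dy":0,"dz":0.015,"rx":0,"ry":0,"rz":0}
    - {"claw":0.28,"dx":0,"dy":0,"dz":0.008,"rx":0,"ry":0,"rz":0}
    - {"claw":0.28,"dx":0,"dy":0,"dz":0.003,"rx":0,"ry":0,"rz":0}
    - {"claw":0.28,"dx":0,"dy":0,"dz":0,"rx":0,"ry":0,"rz":0}
    - {"claw":0.28,"dx":0,"dy":0,"dz":0,"rx":0,"ry":0,"rz":0}

```text
time: 15.62
ee_pos: [0.4779, -0.0549, 0.0118]
orientation: [[-0.052, 0.999, 0.001], [0.999, 0.052, -0.0], [-0.0, 0.001, -1.0]]
contact_force: [0.3, 0.4, 0.3]
width: 0.0615
grasp_force: 12.3
```

Request:
servo_tool:
  plan:
    - {"claw":0.28,"dx":0,"dy":0,"dz":0.002,"rx":0,"ry":0,"rz":0}
    - {"claw":0.28,"dx":0,"dy":0,"dz":0.002,"rx":0,"ry":0,"rz":0}
    - {"claw":0.28,"dx":0,"dy":0,"dz":0.001,"rx":0,"ry":0,"rz":0}
    - {"claw":0.28,"dx":0,"dy":0,"dz":0,"rx":0,"ry":0,"rz":0}
    - {"claw":0.28,"dx":0,"dy":0,"dz":0,"rx":0,"ry":0,"rz":0}

```text
time: 16.03
ee_pos: [0.4771, -0.0548, 0.0064]
orientation: [[-0.052, 0.999, 0.0], [0.999, 0.052, 0.0], [0.0, 0.0, -1.0]]
contact_force: [0.6, 0.4, -1.7]
width: 0.0617
grasp_force: 12.3
```

Request:
servo_tool:
  plan:
    - {"claw":0.28,"dx":0,"dy":0,"dz":0.001,"rx":0,"ry":0,"rz":0}
    - {"claw":0.28,"dx":0,"dy":0,"dz":0.001,"rx":0,"ry":0,"rz":0}
    - {"claw":0.28,"dx":0,"dy":0,"dz":0,"rx":0,"ry":0,"rz":0}
    - {"claw":0.28,"dx":0,"dy":0,"dz":0,"rx":0,"ry":0,"rz":0}

```text
time: 16.37
ee_pos: [0.4773, -0.0549, 0.0046]
orientation: [[-0.052, 0.999, 0.0], [0.999, 0.052, 0.0], [0.0, 0.0, -1.0]]
contact_force: [-1.0, 1.0, 4.8]
width: 0.0615
grasp_force: 12.4
```

Request:
servo_tool:
  plan:
    - {"claw":0.24,"dx":0,"dy":0,"dz":0,"rx":0,"ry":0,"rz":0}
    - {"claw":0.2,"dx":0,"dy":0,"dz":0,"rx":0,"ry":0,"rz":0}
    - {"claw":0.15,"dx":0,"dy":0,"dz":0,"rx":0,"ry":0,"rz":0}
    - {"claw":0,"dx":0,"dy":0,"dz":0,"rx":0,"ry":0,"rz":0}
    - {"claw":0,"dx":0,"dy":0,"dz":0,"rx":0,"ry":0,"rz":0}
    - {"claw":0,"dx":0,"dy":0,"dz":0,"rx":0,"ry":0,"rz":0}
    - {"claw":0,"dx":0,"dy":0,"dz":0,"rx":0,"ry":0,"rz":0}

```text
time: 16.95
ee_pos: [0.4771, -0.0549, 0.0043]
orientation: [[-0.052, 0.999, -0.0], [0.999, 0.052, -0.0], [-0.0, -0.0, -1.0]]
contact_force: [-1.0, -0.2, -0.1]
width: 0.0858
grasp_force: 0.0
```

Request:
servo_tool:
  plan:
    - {"claw":0,"dx":0,"dy":0,"dz":-0.005,"rx":0,"ry":0,"rz":0}
    - {"claw":0,"dx":0,"dy":0,"dz":-0.01,"rx":0,"ry":0,"rz":0}
    - {"claw":0,"dx":0,"dy":0,"dz":-0.025,"rx":0,"ry":0,"rz":0}
    - {"claw":0,"dx":0,"dy":0,"dz":-0.035,"rx":0,"ry":0,"rz":0}
    - {"claw":0,"dx":0,"dy":0,"dz":-0.035,"rx":0,"ry":0,"rz":0}
    - {"claw":0,"dx":-0.035,"dy":0,"dz":-0.02,"rx":0,"ry":0,"rz":0}
    - {"claw":0,"dx":-0.035,"dy":0,"dz":0,"rx":0,"ry":0,"rz":0}
    - {"claw":0,"dx":-0.035,"dy":0,"dz":0,"rx":0,"ry":0,"rz":0}

```text
time: 17.62
ee_pos: [0.484, -0.1607, 0.1374]
orientation: [[-0.054, 0.999, 0.005], [0.999, 0.054, 0.0], [-0.0, 0.005, -1.0]]
contact_force: [0.4, 0.5, -0.1]
width: 0.0852
grasp_force: 0.0
```

Request:
servo_tool:
  plan:
    - {"claw":0,"dx":-0.035,"dy":0,"dz":0,"rx":0,"ry":0,"rz":0}
    - {"claw":0,"dx":-0.03,"dy":0,"dz":0,"rx":0,"ry":0,"rz":0}
    - {"claw":0,"dx":0,"dy":0,"dz":0,"rx":0,"ry":0,"rz":0}
    - {"claw":0,"dx":0,"dy":0,"dz":0,"rx":0,"ry":0,"rz":0}

```text
time: 17.95
ee_pos: [0.4853, -0.2271, 0.1352]
orientation: [[-0.048, 0.999, 0.0], [0.999, 0.048, -0.001], [-0.001, 0.0, -1.0]]
contact_force: [-0.2, 0.6, -0.7]
width: 0.0853
grasp_force: 0.0
```

Run:
```python
from h import *
o=observe();print(o['time'],o['ee_pos'],o['contact_force'])
t=cams.camera('top'); s=cams.camera('side')
a=cv2.resize(t[130:260,240:400],(492,400),interpolation=cv2.INTER_CUBIC)
b=cv2.resize(s[175:275,265:341],(304,400),interpolation=cv2.INTER_CUBIC)
save(np.hstack([a,b]),'final')
```

```text
17.95 [ 0.48530715 -0.22713559  0.13523331] [-0.19987732  0.56141999 -0.71894384]
```

View pics/final.png

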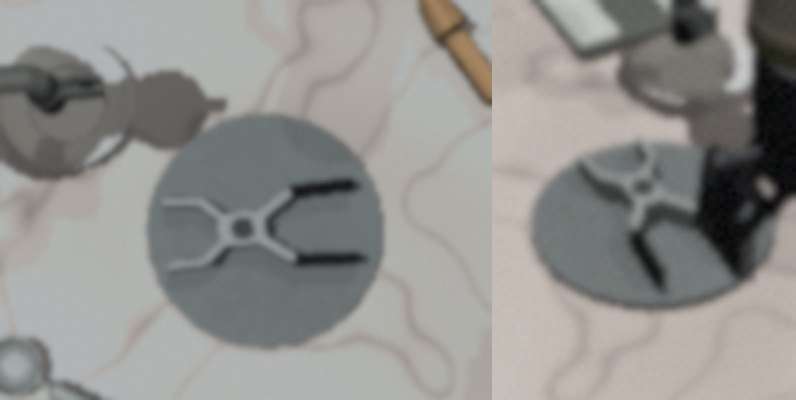

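The picture shows the pliers lying flat, open and released on the slate, with the pivot at about crop (243,228). The clip ears are closed together at about (85,87), and the bystanders are in place.

```bash
python3 -c "
from h import *
print(r.job_done())"
```

```text
the job is handed in; nothing more can be done
None
```

I handed the job in at about 18 s on the robot clock: in the last pictures the clip is shut and the pliers lie flat, open and released on the slate. The bystanders in view had not moved, and the judge's verdict was not shown to me.

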